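# Turn a plaster cast over and index it in front of the camera

## Robot

A 6-joint arm with a two-finger parallel gripper is mounted at the origin on a cart in front of the work surface, level with it; the furniture and walls round the work are solid. World frame = base frame: x ahead of the robot, y to its left, z up, the work surface at z = 0. Lengths are in mm, angles in rad, forces in N, time in s.
With the tool pointing down it reaches from about 350 to 975 mm from the base axis. Payload 7.1 kg.
Tool frame: the origin (TCP) lies at the very end of the fingers, on their centre line; the grasp point (between the pads) lies 19 mm behind it; z points along the fingers, y is the line along which they close (so a half turn about z gives the same grasp; the last joint's range is limited). The gripper opens to 88 mm and grips with 3 to 60 N. Pads are 20 mm wide; open, the fingers measure 115 mm over their backs; the gripper's body (75 mm by 178 mm) begins 61 mm behind the grasp point.
Start: joints at [-1.283, 0.423, 1.63, -0, 1.089, -0.019], TCP at [188.774, -595.793, 222.675] pointing down, gripper open.
Joint ranges: [-3, 3], [-0.9, 2.11], [0.09, 2.58], [-1.31, 4.45], [0.11, 2.69], [-2.54, 2.54]. Speed limits (rad/s): [2.39, 2.39, 3.01, 3.14, 3.14, 3.14].

## Interface

Orientations are given as a unit quaternion [x, y, z, w].
In Python, from station import * gives the robot as it stands.
- The arm moves only by the tool drive_tool, never from a script. Its argument "targets" is a list of rows, each an object with "linear": the shift along the tool's x, y, z in cm, a list of three; "turn": the turn, a rotation vector about the tool's x, y, z in degrees, a list of three; "claw": the closure, from 0 (fully open) to 1 (shut). A call has 1 to 8 rows; each row is the pose to reach, as a shift and turn from the pose commanded when the call began, along the tool's axes at that moment; what a row does not reach only later rows make up. A row lasts 1/10 s, in which the tool goes at most 50 mm and 8.59 degrees, less where a joint would pass 70% of its speed; a pose out of reach is approached as far as the arm can. A call with a gripper value outside its range is refused whole. The fingers move at their own pace and stop on an object; "newtons" is the grip in N (left out, the last holds). Time passes only in rows, so rows that repeat a pose let the fingers close. It gives the time, the measured TCP pose, the force, the opening and the grip force at its end, in the units of the state.
- state(): the state, without advancing time (a new reading comes with each control period).
- capture(name): name is "side" or "top"; returns a dict with "pixels" (400x640x3 uint8, red, green, blue), "K" (3x3 intrinsics, pixels), "eye" and "rotation" of the camera in the world. Camera axes: x right, y up, looking along -z (the intrinsics and any distortion apply to the point x, -y, -z); pixel columns grow to the right and rows downward; lengths in mm; the calibration is good to about 2 mm. A picture is of the moment at which its call begins. There is no depth.
- finish_job(): hands the job in; it is judged then, once.
The state is a dict: "time": time; "q": joint angles; "dq": joint speeds; "tau": joint torques, N m; "position": TCP position; "tcp_rot": TCP orientation; "ft_force": force on the tool from outside, world axes, zero at the start; "wrist_torque": the same for the moment, N m; "width": finger opening in mm; "grasp_force": force on a finger pad.
Only numpy, scipy, OpenCV 4.12 (cv2) and the standard library are available. Lean on these libraries where they do the work, as an engineer would, in place of code of your own. Each camera call takes 0.05 s, during which the arm holds its last target. There are 200 camera calls.

## Task

The tall slim plaster baluster stands head down in the wooden curing block, just as it left the mould. Turn it over and stand it upright on its base in the round cup of the slide carriage while the carriage is still at its loading station; let go, then take the carriage by its knob and push it along the rail until it clicks into the next station, in front of the camera, and leave it resting in that detent with the baluster upright in the cup. Leave the two short casts standing in the block.

Things in the scene. Friction and masses are not known exactly. Their poses are not given: they have to be found in the camera images.
- cast: tall plaster baluster, 140 mm long, 85 g, round. Origin: middle of its flat 14 mm head tip; z runs from head to base, so z points up at the start and must point down at the end. Along z (mm): rounded head up to 24 wide from 0 to 24, plain shaft 20 wide from 29 to 119, collar 26 wide from 119 to 126, base 32 wide from 130 to 140. Balance point at 77. Its yaw means nothing
- short_cast_a: a short plaster finial, 72 mm long, 32 mm across its base, head down in another well of the block; to be left there. Origin: its head tip, z up along it
- short_cast_b: a second short plaster finial, the same
- curing_block: wooden block 70 x 240 x 42 mm, origin under its centre, y along its length; three round wells 29 mm wide and 30 mm deep on its centre line at y = -80, 0 and +80 mm. The casts stand in them on their head tips, 12 mm above the bench. Fixed
- cradle: wooden rest for laying a cast down, board 130 x 62 mm, fixed, origin under its centre, with two felt-lined V saddles 10 mm thick at x = -36 and +36 mm, free between. A 20 mm shaft laid in them lies along the cradle's x axis, its axis 48 mm above the bench; the saddles reach 47 mm high and 21 mm to either side
- slide_bed: the rail: base plate 116 x 470 mm with two guide rods and end blocks 32 mm high, fixed, origin under its centre. The carriage travels along the bed's -y axis. Its deck is 108 mm (x) by 140 mm (y), top 44 mm above the bench
- cup (a point): centre of the floor of the round cup on the carriage deck, 44 mm above the bench; the cup is 40 mm wide inside, 54 mm outside, its rim 9 mm above its floor
- knob (a point): centre of the carriage's upright push knob, 84 mm above the bench: black cylinder 18 mm wide and 24 mm high (72 to 96 mm above the bench) on a 10 mm stem, 86 mm behind the cup against the direction of travel
- carriage (a joint): position of the carriage along the rail (m): 0 at the loading station, growing along the bed's -y axis, end stop at 0.235
- plunger (a joint): lift of the spring roller under the carriage's middle (m): 0 hanging free, about 0.0012 at rest between the two crests of a station clip, up to 0.005 over a crest. The next clip sits unmarked 0.12 to 0.19 m on, to be found by feel: the roller meets its first crest 15 mm before its centre (10 N), passes it at 7 mm, snaps in and centres itself; leaving takes 8 N, free running 1 N

How it is judged:
By the outcome, as a careful person would: the job done as asked, in the order asked, and still so for the second after the job is handed in, with the robot touching nothing.
It also fails if it takes over 72 s, if anything falls off the work surface, if the arm or the gripper's body presses on something with over 40 N, if the wrist force passes 120 N, or if a joint passes its speed limit or range.

## Working session

There is one attempt and no reset: what is moved stays moved. The work goes in short steps, Python scripts to look and compute and a tool call to move; the robot and the scene stay as the last step left them, time stands still between calls to the robot, and variables do not carry over. Pictures are saved under pics/ and viewed, at most 12 in all, crops included, and the job is handed in when it is done.

Besides the shell and the picture viewer there is one more tool, called after "Request:" as name([rows], argument=value, ...), one row to a line, values as JSON. drive_tool: Moves the arm, as the interface text tells. Its arguments: {"type":"object","properties":{"targets":{"type":"array","items":{"type":"object","properties":{"linear":{"type":"array","items":{"type":"number"}},"turn":{"type":"array","items":{"type":"number"}},"claw":{"type":"number"}}}},"newtons":{"type":"number"}},"required":["targets"]}

```bash
mkdir -p pics; ls
python3 - <<'E'
from station import *
import cv2,numpy as np
for n in("side","top"):
    c=capture(n); cv2.imwrite(f"pics/{n}0.png",c["pixels"][:,:,::-1]); np.savez(f"{n}0.npz",**c)
    print(n,c.keys(),c["K"],c["eye"],c["rotation"])
s=state();print(s)
E
```

```text
pics
side dict_keys(['pixels', 'K', 'eye', 'rotation']) [[493.41491904   0.         314.34883909]
 [  0.         493.41491904 192.9569523 ]
 [  0.           0.           1.        ]] [  288.42172624 -1010.87799245   635.77218033] [ 0.51343423 -0.05435965 -0.09721524  0.85086986]
top dict_keys(['pixels', 'K', 'eye', 'rotation']) [[362.91163749   0.         319.94434065]
 [  0.         362.91163749 209.262963  ]
 [  0.           0.           1.        ]] [338.9458387   -6.6096723  980.64974073] [-0.07222101  0.06971564  0.71330884 -0.69362407]
{'time': 0.1, 'q': array([-1.28299102e+00,  4.23733522e-01,  1.63061785e+00,  1.38250531e-05,
        1.08859695e+00, -1.89964008e-02]), 'dq': array([-4.88108877e-05, -1.67465252e-03, -1.88409460e-03,  7.76791909e-04,
        6.74311544e-04, -7.51230625e-05]), 'tau': array([ 9.79108117e-04, -5.45611882e+01, -2.74323696e+01,  6.45881100e-02,
        1.88036263e-02, -2.21358846e-05]), 'position': array([ 188.64384363, -595.32100221,  221.99704455]), 'tcp_rot': array([ 9.88257407e-01,  1.52796723e-01, -8.47626555e-05, -6.72539295e-04]), 'ft_force': array([ 0.7739077 ,  0.74519768, -0.26765767]), 'wrist_torque': array([-0.00404042,  0.0201253 ,  0.00297506]), 'grasp_force': 0.0, 'width': 87.89347220466556}
```

View pics/side0.png

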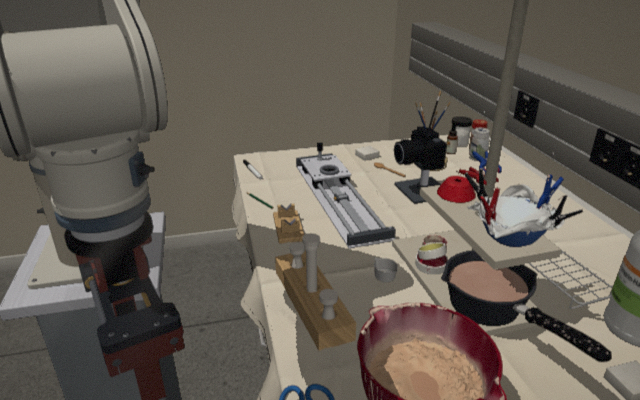

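View pics/top0.png

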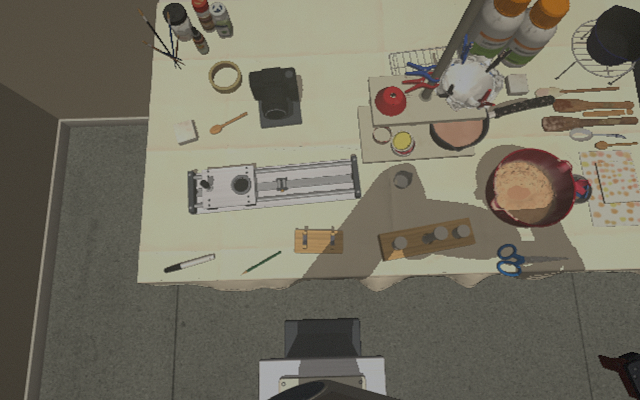

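The side view shows the tall cast at about (311,262), the middle well, between short casts at (297,258) and (327,302). The rail runs (300,160)-(370,240). In the top view the block is at (426,238), the cradle (318,240), the cup (241,185), the knob (206,184), and the camera prop (275,95). Next are enlarged crops to get accurate pixels.

```bash
cat > h.py <<'E'
import numpy as np,cv2
from scipy.spatial.transform import Rotation as R
def load(n): return dict(np.load(n))
def ray(c,u,v):
    d=np.linalg.inv(c["K"])@[u,v,1.]; d=R.from_quat(c["rotation"]).apply([d[0],-d[1],-d[2]])
    return c["eye"],d/np.linalg.norm(d)
def plane(c,u,v,z):
    e,d=ray(c,u,v); return e+d*(z-e[2])/d[2]
def proj(c,p):
    q=R.from_quat(c["rotation"]).inv().apply(np.asarray(p,float)-c["eye"]); w=c["K"]@[q[0],-q[1],-q[2]]; return w[:2]/w[2]
def tri(c1,p1,c2,p2):
    (a,d),(b,e)=ray(c1,*p1),ray(c2,*p2); s=np.linalg.lstsq(np.c_[d,-e],b-a,rcond=None)[0]
    x,y=a+s[0]*d,b+s[1]*e; return (x+y)/2,np.linalg.norm(x-y)
E
python3 - <<'E'
from h import *
t,s=load("top0.npz"),load("side0.npz")
f=lambda c,x,y,w,h,k:cv2.resize(c["pixels"][y:y+h,x:x+w,::-1],None,fx=k,fy=k,interpolation=cv2.INTER_CUBIC)
a=f(t,180,145,190,75,4); b=f(t,290,215,190,55,4)
cv2.imwrite("pics/t1.png",np.vstack([a,b]))
cv2.imwrite("pics/s1.png",f(s,240,130,160,110,5))
cv2.imwrite("pics/s2.png",f(s,265,195,100,150,4))
for n,u,v,z in(("cup",241,184,44),("knob",206,184,96),("cradle",318,240,20),("shortL",400,242,84),("tall",440,233,152),("shortR",463,231,84)): print(n,plane(t,u,v,z).round(0))
E
```

```text
cup [605. 203.  44.]
knob [593. 280.  96.]
cradle [452.   2.  20.]
shortL [ 433. -202.   84.]
tall [ 444. -280.  152.]
shortR [ 456. -360.   84.]
```

View pics/t1.png

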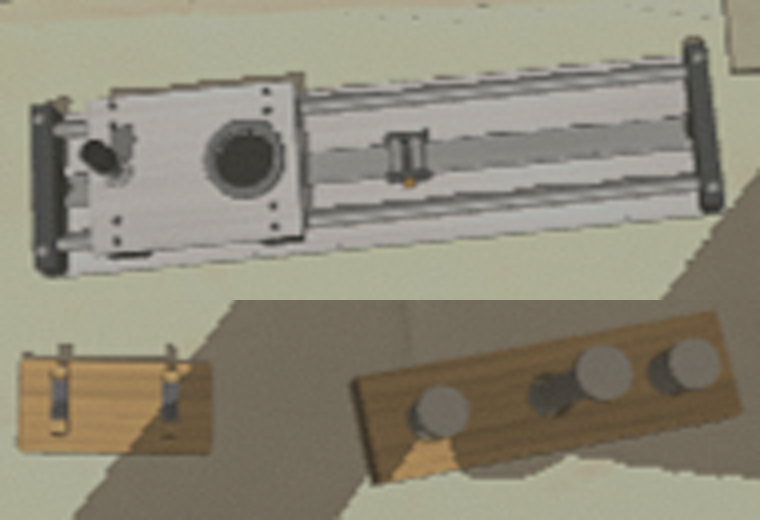

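View pics/s1.png

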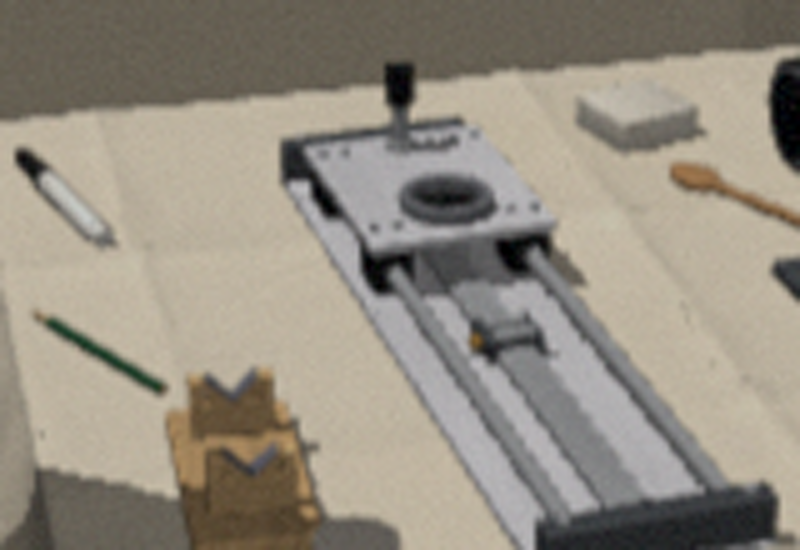

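View pics/s2.png

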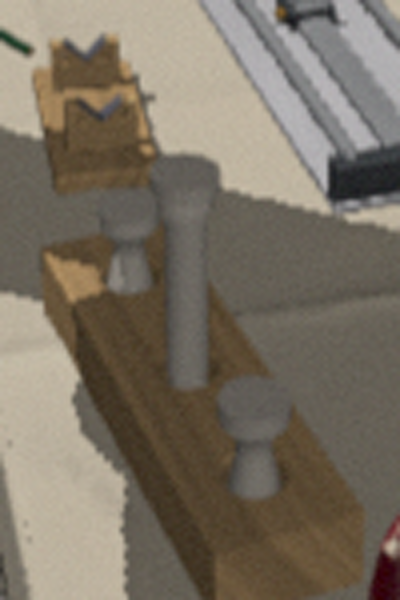

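The crops give these pixels (full-image coordinates):

| Feature | Top view | Side view |
|---|---|---|
| Tall cast base disc | (440.6,233.1) | (311.4,237.4) |
| Short cast discs | (400,243), (463,231) | not measured |
| Cup rim | (240.6,184.4) | (329.3,169.3) |
| Knob top | (204,182.5) | (319.7,143.2) |
| Clip on rail | (282,184) | (341.5,196) |

The cradle saddles show clearly in both views.

Run:
```python
from h import *
t,s=load("top0.npz"),load("side0.npz")
def T(X,Y,z,b=0): return plane(t,(180 if not b else 290)+(X+.5)/4-.5,(145 if not b else 215-75)+(Y+.5)/4-.5,z).round(1)
def S(X,Y,z): return plane(s,240+(X+.5)/5-.5,130+(Y+.5)/5-.5,z).round(1)
def S2(X,Y,z): return plane(s,265+(X+.5)/4-.5,195+(Y+.5)/4-.5,z).round(1)
print("tall",T(603,373,152,1),S2(186,172,152))
print("shA",T(441,412,84,1),S2(128,207,84)," shB",T(692,363,84,1),S2(255,402,84))
print("block corners",T(355,380,42,1),T(716,312,42,1),T(741,410,42,1),T(377,483,42,1))
print("cup",T(243,158,53),S(447,197,53)); print("knob",T(94,150,96),S(399,66,96), "knob mid",S(399,84,84))
print("deck c", T(90,102,44),T(302,75,44),T(305,238,44),T(97,258,44))
print("deck S", S(305,147,44),S(478,128,44),S(555,220,44),S(375,250,44))
print("clip",T(408,157,25),S(508,330,25))
print("bed ends",T(690,40,32),T(712,210,32),T(36,105,32),T(46,272,32))
print("cradle corners z10",[T(x,y,12,1) for x,y in((20,358),(212,360),(210,453),(17,452))])
print("saddles",T(63,390,47,1),T(171,393,47,1),S(233,385,47),S(248,460,47))
```

```text
tall [ 444.7 -280.8  152. ] [ 444.1 -282.4  152. ]
shA [ 432.  -201.1   84. ] [ 431.1 -204.3   84. ]  shB [ 458. -359.   84.] [ 455.9 -363.4   84. ]
block corners [ 458.7 -155.9   42. ] [ 496.8 -394.8   42. ] [ 432.2 -403.9   42. ] [ 392.  -166.1   42. ]
cup [602. 203.  53.] [599.8 196.4  53. ]
knob [597.8 287.8  96. ] [594.  287.6  96. ] knob mid [594.4 289.4  84. ]
deck c [646.7 309.   44. ] [661.6 166.   44. ] [548.6 163.1  44. ] [539.  300.3  44. ]
deck S [540.3 302.4  44. ] [646.8 305.3  44. ] [655.3 171.7  44. ] [550.  158.6  44. ]
clip [607.4  96.7  25. ] [605.2  87.3  25. ]
bed ends [683.1 -98.6  32. ] [ 562.7 -107.9   32. ] [649.6 349.9  32. ] [533. 338.  32.]
cradle corners z10 [array([483.8,  63.8,  12. ]), array([478.7, -65.4,  12. ]), array([416.5, -61.6,  12. ]), array([420.7,  66.7,  12. ])]
saddles [456.9  33.8  47. ] [452.9 -36.   47. ] [448.7  24.5  47. ] [443.4 -46.6  47. ]
```

```bash
cat >> h.py <<'E'
import json,sys
TALL=np.array([444.5,-281.5]); CUP=np.array([602,201.5])
def frame(az,pitch,xup=1,roll=0):
    """tool z at azimuth az, pitched down by pitch (deg); tool y horizontal; xup=+1: tool x up"""
    a,p=np.radians([az,pitch]); z=np.array([np.cos(a)*np.cos(p),np.sin(a)*np.cos(p),-np.sin(p)])
    h=np.array([np.cos(a),np.sin(a),0]); x=xup*(np.array([0,0,1])*np.cos(p)+h*np.sin(p)); 
    return R.from_matrix(np.c_[x,np.cross(z,x),z])
def go(s,grasp,Rf):
    """move so grasp point at `grasp`"""
    R0=R.from_quat(s["tcp_rot"]); tcp=np.asarray(grasp)+19*Rf.apply([0,0,1])
    l=R0.inv().apply(tcp-s["position"])/10; r=np.degrees((R0.inv()*Rf).as_rotvec())
    print("lin",l.round(2),"turn",r.round(1),"|",np.linalg.norm(l).round(1),np.linalg.norm(r).round(0))
def log(s):
    with open("log.jsonl","a") as f: f.write(json.dumps([list(map(float,s["q"])),list(map(float,s["position"])),list(map(float,s["tcp_rot"]))])+"\n")
    print(round(s["time"],1),"q",np.round(s["q"],2),"pos",s["position"].round(1),"z",R.from_quat(s["tcp_rot"]).apply([0,0,1]).round(3),"y",R.from_quat(s["tcp_rot"]).apply([0,1,0]).round(3),"F",s["ft_force"].round(1),"w",round(s["width"],1),round(s["grasp_force"],1))
E
python3 - <<'E'
from h import *; from station import *
s=state(); log(s); d=np.array([.866,.5,0])
g=np.r_[TALL,0]-130*d
go(s,g+[0,0,230],frame(24,45)); go(s,g+[0,0,150],frame(30,0))
E
```

```text
0.1 q [-1.28  0.42  1.63  0.    1.09 -0.02] pos [ 188.6 -595.3  222. ] z [-0.     0.001 -1.   ] y [ 0.302 -0.953 -0.001] F [ 0.8  0.7 -0.3] w 87.9 0.0
lin [ 22.51 -19.54   0.57] turn [ 2.4 44.9 -6.1] | 29.8 45.0
lin [ 23.03 -19.79   7.23] turn [ 9.7 89.6 -9.8] | 31.2 91.0
```

Request:
drive_tool([
  {"linear":[22.5,-19.5,0.6],"turn":[2.4,45,-6],"claw":0.3},
  {"linear":[22.5,-19.5,0.6],"turn":[2.4,45,-6],"claw":0.3},
  {"linear":[22.5,-19.5,0.6],"turn":[2.4,45,-6],"claw":0.3},
  {"linear":[22.5,-19.5,0.6],"turn":[2.4,45,-6],"claw":0.3},
  {"linear":[22.5,-19.5,0.6],"turn":[2.4,45,-6],"claw":0.3},
  {"linear":[22.5,-19.5,0.6],"turn":[2.4,45,-6],"claw":0.3},
  {"linear":[22.5,-19.5,0.6],"turn":[2.4,45,-6],"claw":0.3},
  {"linear":[22.5,-19.5,0.6],"turn":[2.4,45,-6],"claw":0.3},
])

```text
time: 0.9
position: [344.4, -341.5, 216.4]
tcp_rot: [0.904, 0.192, 0.375, -0.079]
ft_force: [0.9, -1.0, 0.8]
width: 61.7
grasp_force: 0.0
```

Run:
```python
from h import *; from station import *
s=state(); log(s); d=np.array([.866,.5,0])
g=np.r_[TALL,0]-130*d
go(s,g+[0,0,150],frame(30,0))
```

```text
0.9 q [-1.27  0.33  2.07  0.92  1.09 -0.71] pos [ 344.4 -341.5  216.4] z [ 0.647  0.286 -0.707] y [ 0.405 -0.914  0.001] F [ 0.9 -1.   0.8] w 61.7 0.0
lin [-4.31 -0.26  5.08] turn [ 5.8 44.9 -2.3] | 6.7 45.0
```

Request:
drive_tool([
  {"linear":[-4.3,-0.3,5.1],"turn":[5.8,45,-2.3],"claw":0.35},
  {"linear":[-4.3,-0.3,5.1],"turn":[5.8,45,-2.3],"claw":0.35},
  {"linear":[-4.3,-0.3,5.1],"turn":[5.8,45,-2.3],"claw":0.35},
  {"linear":[-4.3,-0.3,5.1],"turn":[5.8,45,-2.3],"claw":0.35},
  {"linear":[-4.3,-0.3,5.1],"turn":[5.8,45,-2.3],"claw":0.35},
  {"linear":[-4.3,-0.3,5.1],"turn":[5.8,45,-2.3],"claw":0.35},
  {"linear":[-4.3,-0.3,5.1],"turn":[5.8,45,-2.3],"claw":0.35},
])

```text
time: 1.6
position: [348.0, -338.3, 147.7]
tcp_rot: [0.683, 0.182, 0.684, -0.183]
ft_force: [0.2, -0.5, 0.5]
width: 57.1
grasp_force: 0.0
```

```bash
cat > fit.py <<'E'
from h import *
from scipy.optimize import least_squares
def fk(p,q):
    h,a1,L1,e,L2,L6=p; Y=lambda a:R.from_euler('y',a); Z=lambda a:R.from_euler('z',a)
    r=Z(q[0]); x=r.apply([a1,0,h]); r=r*Y(q[1]); x=x+r.apply([0,0,L1]); r=r*Y(q[2]); x=x+r.apply([e,0,L2])
    r=r*Z(-q[3] if S else q[3])*Y(q[4]); x=x+r.apply([0,0,L6]); return x,r
D=[json.loads(l) for l in open("log.jsonl")]
for S in(0,1):
    f=least_squares(lambda p:np.concatenate([fk(p,d[0])[0]-d[1] for d in D]),[400,50,400,0,400,300])
    print(S,f.x.round(1),np.abs(f.fun).max().round(2))
    for d in D: print("  zdir",fk(f.x,d[0])[1].apply([0,0,1]).round(2),R.from_quat(d[2]).apply([0,0,1]).round(2))
E
python3 - <<'E'
from h import *; from station import *
s=state(); log(s)
go(s,[*TALL,95]-120*np.array([.866,.5,0]),frame(30,0)); go(s,[*TALL,95],frame(30,0))
import fit
c=capture("side"); cv2.imwrite("pics/a.png",c["pixels"][:,:,::-1])
E
```

```text
1.6 q [-1.43  0.96  1.95  1.2   1.66 -1.35] pos [ 348.  -338.3  147.7] z [0.867 0.499 0.002] y [ 0.499 -0.867 -0.002] F [ 0.2 -0.5  0.5] w 57.1 0.0
lin [-5.28 -0.08  1.09] turn [ 0.1 -0.1 -0.1] | 5.4 0.0
lin [-5.3  -0.1  13.09] turn [ 0.1 -0.1 -0.1] | 14.1 0.0
0 [311.1 -15.2 571.7  65.1 491.7 324. ] 11.41
  zdir [-0.  0. -1.] [-0.  0. -1.]
  zdir [ 0.65  0.29 -0.71] [ 0.65  0.29 -0.71]
  zdir [0.87 0.5  0.  ] [0.87 0.5  0.  ]
1 [ 370.8  673.6  184.9  625.   186.7 -324. ] 11.33
  zdir [-0.  0. -1.] [-0.  0. -1.]
  zdir [-0.7  -0.12 -0.71] [ 0.65  0.29 -0.71]
  zdir [-0.97  0.25  0.  ] [0.87 0.5  0.  ]
```

View pics/a.png

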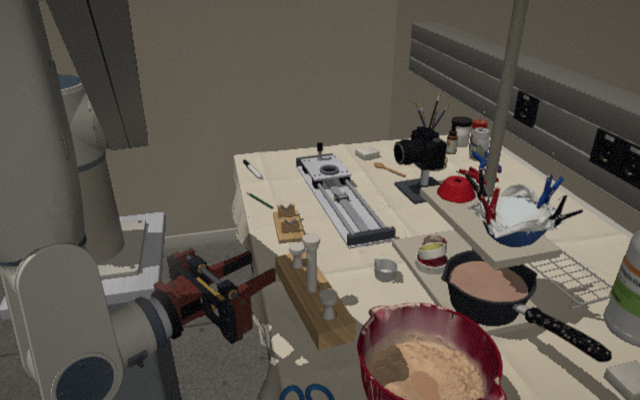

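The picture shows the gripper horizontal at about (215,285), pointing at the tall cast (311,265). The wrist is off the front of the bench and nothing is touching. I'll pick at az 22°, z 87, so the placing height is about 109.

Run:
```python
from h import *; from station import *
s=state(); a=np.radians(22); d=np.array([np.cos(a),np.sin(a),0])
go(s,np.r_[TALL,87]-110*d,frame(22,0))
```

```text
lin [-6.17 -1.34  2.16] turn [-7.9  0.  -0.1] | 6.7 8.0
```

Request:
drive_tool([
  {"linear":[-3,-0.7,1],"turn":[-4,0,0],"claw":0.35},
  {"linear":[-6.2,-1.3,2.2],"turn":[-8,0,0],"claw":0.35},
  {"linear":[-6.2,-1.3,2.2],"turn":[-8,0,0],"claw":0.35},
  {"linear":[-6.2,-1.3,2.2],"turn":[-8,0,0],"claw":0.35},
])

```text
time: 2.05
position: [361.0, -315.3, 89.1]
tcp_rot: [0.694, 0.135, 0.694, -0.135]
ft_force: [-0.6, 0.0, 0.7]
width: 57.2
grasp_force: 0.0
```

Run:
```python
from h import *; from station import *
s=state(); log(s)
go(s,np.r_[TALL,87],frame(22,0))
```

```text
2.0 q [-1.43  1.08  2.02  1.33  1.58 -1.54] pos [ 361.  -315.3   89.1] z [0.927 0.375 0.001] y [ 0.375 -0.927  0.   ] F [-0.6  0.   0.7] w 57.2 0.0
lin [-0.22  0.   10.9 ] turn [-0.  -0.1  0. ] | 10.9 0.0
```

Request:
drive_tool([
  {"linear":[-0.2,0,3],"turn":[0,0,0],"claw":0.35},
  {"linear":[-0.2,0,6],"turn":[0,0,0],"claw":0.35},
  {"linear":[-0.2,0,9],"turn":[0,0,0],"claw":0.35},
  {"linear":[-0.2,0,10.9],"turn":[0,0,0],"claw":0.35},
  {"linear":[-0.2,0,10.9],"turn":[0,0,0],"claw":0.6},
  {"linear":[-0.2,0,10.9],"turn":[0,0,0],"claw":0.7},
], newtons=20)

```text
time: 2.65
position: [462.6, -274.9, 88.1]
tcp_rot: [0.693, 0.137, 0.695, -0.134]
ft_force: [-0.9, -0.3, 0.0]
width: 44.6
grasp_force: 0.0
```

Run:
```python
from h import *; from station import *
s=state(); log(s)
t,q=capture("top"),capture("side")
f=lambda c,x,y,w,h,k:cv2.resize(c["pixels"][y:y+h,x:x+w,::-1],None,fx=k,fy=k,interpolation=cv2.INTER_CUBIC)
cv2.imwrite("pics/g.png",np.vstack([f(t,380,195,110,70,4),f(q,240,220,110,70,4)]))
```

```text
2.6 q [-1.18  1.09  2.04  1.58  1.57 -1.56] pos [ 462.6 -274.9   88.1] z [0.927 0.376 0.002] y [ 0.376 -0.927  0.004] F [-0.9 -0.3  0. ] w 44.6 0.0
```

View pics/g.png

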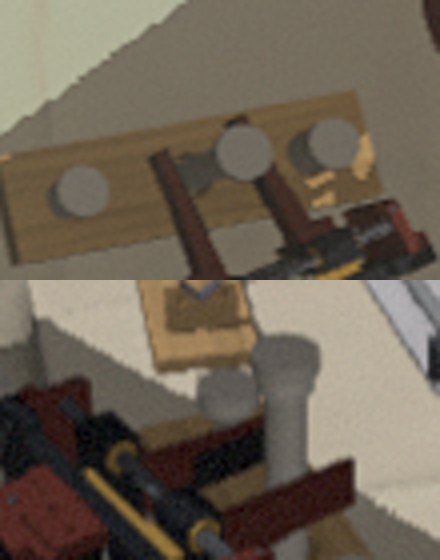

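The two crops show the cast shaft between the fingers and clear of both. Next I close and lift.

Request:
drive_tool([
  {"linear":[0,0,0],"turn":[0,0,0],"claw":1},
  {"linear":[0,0,0],"turn":[0,0,0],"claw":1},
  {"linear":[0,0,0],"turn":[0,0,0],"claw":1},
  {"linear":[0,0,0],"turn":[0,0,0],"claw":1},
  {"linear":[0,0,0],"turn":[0,0,0],"claw":1},
  {"linear":[0,0,0],"turn":[0,0,0],"claw":1},
], newtons=25)

```text
time: 3.35
position: [462.2, -274.2, 86.5]
tcp_rot: [0.694, 0.134, 0.695, -0.135]
ft_force: [-1.2, -1.4, 2.6]
width: 19.4
grasp_force: 25.0
```

Run:
```python
from h import *; from station import *
s=state(); log(s)
```

```text
3.4 q [-1.18  1.09  2.04  1.58  1.57 -1.56] pos [ 462.2 -274.2   86.5] z [0.928 0.373 0.002] y [ 0.373 -0.928 -0.   ] F [-1.2 -1.4  2.6] w 19.4 25.0
```

Request:
drive_tool([
  {"linear":[2,0,0],"turn":[0,0,0],"claw":1},
  {"linear":[5,0,0],"turn":[0,0,0],"claw":1},
  {"linear":[9,0,0],"turn":[0,0,0],"claw":1},
  {"linear":[14,0,0],"turn":[0,0,0],"claw":1},
  {"linear":[15,0,0],"turn":[0,0,0],"claw":1},
  {"linear":[15,0,0],"turn":[0,0,8],"claw":1},
  {"linear":[15,0,0],"turn":[0,0,16],"claw":1},
  {"linear":[15,0,0],"turn":[0,0,24],"claw":1},
])

```text
time: 4.15
position: [462.0, -273.8, 235.6]
tcp_rot: [0.707, -0.015, 0.65, -0.278]
ft_force: [0.2, -0.6, -0.5]
width: 19.1
grasp_force: 25.0
```

Run:
```python
from h import *; from station import *
s=state(); log(s)
import fit
```

```text
4.2 q [-1.18  0.75  2.15  1.58  1.57 -0.9 ] pos [ 462.  -273.8  235.6] z [0.927 0.374 0.   ] y [ 0.341 -0.845 -0.413] F [ 0.2 -0.6 -0.5] w 19.1 25.0
0 [316.2 -11.1 566.9  68.9 491.7 321.8] 11.28
  zdir [-0.  0. -1.] [-0.  0. -1.]
  zdir [ 0.65  0.29 -0.71] [ 0.65  0.29 -0.71]
  zdir [0.87 0.5  0.  ] [0.87 0.5  0.  ]
  zdir [0.93 0.38 0.  ] [0.93 0.38 0.  ]
  zdir [0.93 0.38 0.  ] [0.93 0.38 0.  ]
  zdir [0.93 0.37 0.  ] [0.93 0.37 0.  ]
  zdir [0.93 0.37 0.  ] [0.93 0.37 0.  ]
1 [ 119.3  556.4  373.9  511.5  145.4 -302.5] 131.67
  zdir [-0.  0. -1.] [-0.  0. -1.]
  zdir [-0.7  -0.12 -0.71] [ 0.65  0.29 -0.71]
  zdir [-0.97  0.25  0.  ] [0.87 0.5  0.  ]
  zdir [-1.   0.1  0. ] [0.93 0.38 0.  ]
  zdir [-0.92 -0.39  0.  ] [0.93 0.38 0.  ]
  zdir [-0.92 -0.39  0.  ] [0.93 0.37 0.  ]
  zdir [-0.92 -0.39  0.  ] [0.93 0.37 0.  ]
```

Run:
```python
from h import *; from station import *
s=state(); z=lambda r:R.from_euler('z',r,degrees=True)
for az,ro,g in((30,90,(480,-200,215)),(50,150,(540,-20,215)),(80,180,(602,201.5,200))):
    F=frame(az,0)*z(ro); go(s,g,F); s=dict(position=np.array(g)+19*F.apply([0,0,1]),tcp_rot=F.as_quat())
```

```text
lin [-4.53 -5.    6.32] turn [ 4.6 -7.1 65.5] | 9.2 66.0
lin [-13.24  -0.    14.08] turn [-10.5 -18.1  59.4] | 19.3 63.0
lin [-3.92  9.79 20.7 ] turn [-29.3  -7.9  29.3] | 23.2 42.0
```

Request:
drive_tool([
  {"linear":[-0.6,-0.6,0.8],"turn":[0.6,-0.9,8.2],"claw":1},
  {"linear":[-1.1,-1.2,1.6],"turn":[1.2,-1.8,16.4],"claw":1},
  {"linear":[-1.7,-1.9,2.4],"turn":[1.7,-2.7,24.6],"claw":1},
  {"linear":[-2.3,-2.5,3.2],"turn":[2.3,-3.5,32.8],"claw":1},
  {"linear":[-2.8,-3.1,3.9],"turn":[2.9,-4.4,41],"claw":1},
  {"linear":[-3.4,-3.7,4.7],"turn":[3.5,-5.3,49.2],"claw":1},
  {"linear":[-4,-4.4,5.5],"turn":[4,-6.2,57.4],"claw":1},
  {"linear":[-4.5,-5,6.3],"turn":[4.6,-7.1,65.5],"claw":1},
])

```text
time: 4.95
position: [496.5, -190.3, 214.5]
tcp_rot: [-0.612, 0.354, -0.353, 0.612]
ft_force: [0.3, -0.4, -1.1]
width: 19.6
grasp_force: 25.0
```

Request:
drive_tool([
  {"linear":[-1.7,0,1.8],"turn":[-1.3,-2.3,7.4],"claw":1},
  {"linear":[-3.3,0,3.5],"turn":[-2.6,-4.5,14.9],"claw":1},
  {"linear":[-5,0,5.3],"turn":[-3.9,-6.8,22.3],"claw":1},
  {"linear":[-6.6,0,7],"turn":[-5.3,-9.1,29.7],"claw":1},
  {"linear":[-8.3,0,8.8],"turn":[-6.6,-11.3,37.1],"claw":1},
  {"linear":[-9.9,0,10.6],"turn":[-7.9,-13.6,44.6],"claw":1},
  {"linear":[-11.6,0,12.3],"turn":[-9.2,-15.9,52],"claw":1},
  {"linear":[-13.2,0,14.1],"turn":[-10.5,-18.1,59.4],"claw":1},
])

```text
time: 5.75
position: [552.8, -5.2, 213.9]
tcp_rot: [-0.455, 0.542, 0.123, 0.695]
ft_force: [0.5, -0.2, -0.1]
width: 19.2
grasp_force: 25.0
```

Run:
```python
from h import *; from station import *
s=state(); log(s)
go(s,(602,201.5,200),frame(80,0,-1))
```

```text
5.8 q [-0.63  0.8   2.13  1.64  1.55  1.26] pos [552.8  -5.2 213.9] z [ 0.642  0.767 -0.003] y [-0.665  0.555 -0.5  ] F [ 0.5 -0.2 -0.1] w 19.2 25.0
lin [-4.06  9.71 20.66] turn [-29.2  -8.   29.2] | 23.2 42.0
```

Request:
drive_tool([
  {"linear":[-0.6,1.2,2.7],"turn":[-4,-1,4],"claw":1},
  {"linear":[-1.1,2.5,5.3],"turn":[-8,-2,8],"claw":1},
  {"linear":[-1.7,4,8.5],"turn":[-12,-3,12],"claw":1},
  {"linear":[-2.3,5.5,11.5],"turn":[-16,-4.4,16],"claw":1},
  {"linear":[-2.8,7,15],"turn":[-20,-5.5,20],"claw":1},
  {"linear":[-3.4,8.3,18],"turn":[-24.5,-6.7,24.5],"claw":1},
  {"linear":[-4.1,9.7,20.6],"turn":[-29.2,-8,29.2],"claw":1},
  {"linear":[-4.1,9.7,20.6],"turn":[-29.2,-8,29.2],"claw":1},
])

```text
time: 6.55
position: [605.7, 221.7, 199.2]
tcp_rot: [-0.458, 0.54, 0.453, 0.541]
ft_force: [-0.5, -1.3, -0.9]
width: 19.4
grasp_force: 25.0
```

Run:
```python
from h import *; from station import *
s=state(); log(s)
go(s,(602,201.5,130),frame(80,0,-1))
t,q=capture("top"),capture("side")
np.savez("t2.npz",**t);np.savez("s2.npz",**q)
f=lambda c,x,y,w,h,k:cv2.resize(c["pixels"][y:y+h,x:x+w,::-1],None,fx=k,fy=k,interpolation=cv2.INTER_CUBIC)
cv2.imwrite("pics/p.png",np.vstack([f(t,180,120,190,75,4),f(q,240,100,190,70,4)]))
```

```text
6.5 q [-0.17  0.87  1.85  1.57  1.57  1.99] pos [605.7 221.7 199.2] z [ 0.17   0.986 -0.003] y [-0.986  0.17  -0.005] F [-0.5 -1.3 -0.9] w 19.4 25.0
lin [ 6.92  0.05 -0.13] turn [ 0.2 -0.2  0.3] | 6.9 0.0
```

View pics/p.png

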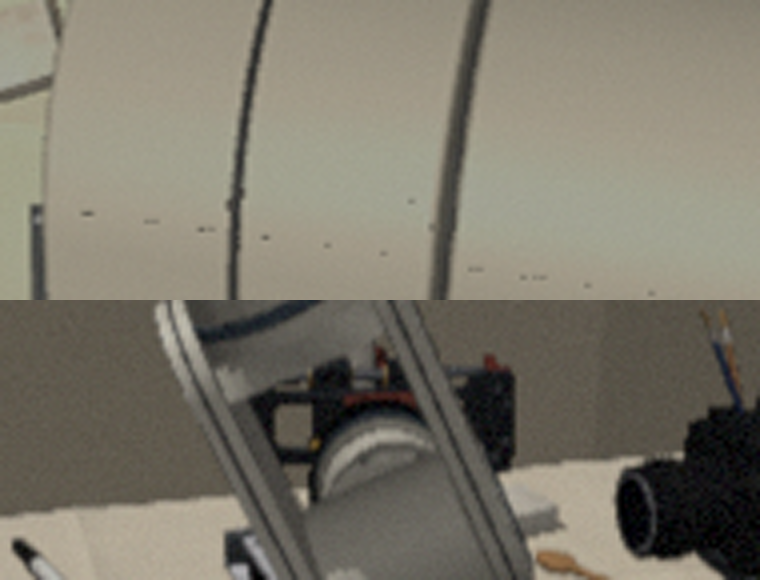

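The arm hides the cup in both views. The upper crop shows only the forearm and the lower one the wrist in front of the cup. I'll refine the cup centre from the first pictures with ellipse fits.

Run:
```python
from h import *
t,s=load("top0.npz"),load("side0.npz")
for c,x,y,w,h,n in((t,220,165,42,42,"t"),(s,310,155,40,30,"s")):
    g=cv2.cvtColor(c["pixels"],cv2.COLOR_RGB2GRAY)[y:y+h,x:x+w]; g=cv2.resize(g,None,fx=8,fy=8,interpolation=cv2.INTER_CUBIC)
    for th in(90,115,135):
        m=(g<th).astype(np.uint8); cs,_=cv2.findContours(m,cv2.RETR_EXTERNAL,cv2.CHAIN_APPROX_NONE)
        for k in cs:
            if cv2.contourArea(k)>2500:
                e=cv2.fitEllipse(cv2.convexHull(k)); u,v=x+(e[0][0]+.5)/8-.5,y+(e[0][1]+.5)/8-.5
                print(n,th,(round(u,1),round(v,1)),np.round(np.array(e[1])/8,1),plane(c,u,v,53).round(1),plane(c,u,v,48).round(1))
for p in((602,202),(600,198)):
    for c in(t,s): print(p,proj(c,[*p,53]).round(1),[ (proj(c,[p[0]+d,p[1]+e,53])).round(1).tolist() for d,e in((27,0),(-27,0),(0,27),(0,-27))])
```

```text
t 90 (240.5, 184.1) [14.8 15.8] [602.  202.7  53. ] [603.4 203.8  48. ]
t 115 (241.1, 184.1) [19.4 20.7] [602.  201.1  53. ] [603.4 202.2  48. ]
t 115 (257.7, 181.6) [ 9.4 46.8] [607.6 157.1  53. ] [609. 158.  48.]
t 135 (241.0, 184.2) [20.2 21.5] [601.9 201.4  53. ] [603.3 202.5  48. ]
t 135 (242.5, 183.9) [43.5 62. ] [602.4 197.5  53. ] [603.8 198.6  48. ]
s 90 (323.6, 181.6) [13.1 27.5] [566.4 123.6  53. ] [568.8 133.3  48. ]
s 90 (343.8, 179.8) [ 9.8 14.1] [621.3 121.4  53. ] [624.2 131.1  48. ]
s 90 (329.0, 169.9) [ 9.3 18.9] [598.5 190.9  53. ] [601.2 201.2  48. ]
s 115 (329.6, 178.0) [27.3 41. ] [587.3 141.   53. ] [589.9 150.9  48. ]
s 115 (329.1, 169.8) [10.3 19.8] [598.7 191.2  53. ] [601.4 201.5  48. ]
s 115 (320.6, 157.0) [ 6.  22.8] [596.5 282.9  53. ] [599.2 294.   48. ]
s 135 (329.8, 177.5) [36.8 41.1] [588.5 143.4  53. ] [591.1 153.3  48. ]
s 135 (329.0, 169.7) [11.2 20.3] [598.7 191.6  53. ] [601.3 201.9  48. ]
s 135 (321.5, 156.9) [ 6.8 24.8] [599.2 283.   53. ] [601.9 294.1  48. ]
(602, 202) [240.7 184.1] [[240.9, 174.3], [240.6, 194.0], [230.6, 184.4], [250.9, 183.8]]
(602, 202) [329.3 168.1] [[338.6, 167.1], [319.9, 169.1], [326.9, 164.2], [331.7, 172.1]]
(600, 198) [242.2 184.8] [[242.4, 175.0], [242.1, 194.7], [232.1, 185.1], [252.4, 184.5]]
(600, 198) [328.9 168.7] [[338.3, 167.8], [319.5, 169.7], [326.6, 164.8], [331.4, 172.8]]
```

Request:
drive_tool([
  {"linear":[2,0,-0.1],"turn":[0,0,0],"claw":1},
  {"linear":[4,0,-0.1],"turn":[0,0,0],"claw":1},
  {"linear":[6,0.05,-0.1],"turn":[0.2,-0.2,0.3],"claw":1},
  {"linear":[7.4,0.05,-0.1],"turn":[0.2,-0.2,0.3],"claw":1},
  {"linear":[8,0.05,-0.1],"turn":[0.2,-0.2,0.3],"claw":1},
  {"linear":[8.3,0.05,-0.1],"turn":[0.2,-0.2,0.3],"claw":1},
  {"linear":[8.5,0.05,-0.1],"turn":[0.2,-0.2,0.3],"claw":1},
  {"linear":[8.5,0.05,-0.1],"turn":[0.2,-0.2,0.3],"claw":1},
])

```text
time: 7.45
position: [605.4, 217.2, 116.3]
tcp_rot: [-0.453, 0.542, 0.453, 0.544]
ft_force: [-0.4, -0.2, -1.0]
width: 19.3
grasp_force: 25.0
```

Run:
```python
from h import *; from station import *
s=state(); log(s)
go(s,(602,202,109.5),frame(80,0,-1)); print(s["wrist_torque"])
c=capture("side"); f=lambda c,x,y,w,h,k:cv2.resize(c["pixels"][y:y+h,x:x+w,::-1],None,fx=k,fy=k,interpolation=cv2.INTER_CUBIC)
cv2.imwrite("pics/p2.png",f(c,240,60,240,200,3))
```

```text
7.5 q [-0.18  1.03  1.8   1.57  1.57  1.88] pos [605.4 217.2 116.3] z [0.179 0.984 0.001] y [-0.984  0.179 -0.002] F [-0.4 -0.2 -1. ] w 19.3 25.0
lin [0.68 0.07 0.35] turn [-0.3  0.1  0.1] | 0.8 0.0
[-0.46792616  0.03657107  0.00740444]
```

View pics/p2.png

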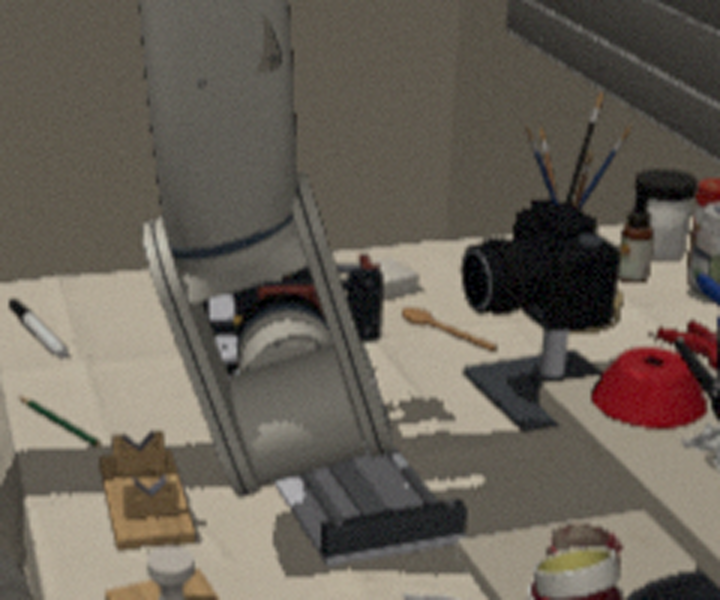

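The wrist fork sits above the rail, at crop pixel (320,440), with no contact force. The grasp is 3.5 mm short in y, so I correct that and lower slowly.

Request:
drive_tool([
  {"linear":[0,0.05,0.35],"turn":[-0.3,0.1,0],"claw":1},
  {"linear":[0,0.05,0.35],"turn":[-0.3,0.1,0],"claw":1},
  {"linear":[0.3,0.05,0.35],"turn":[-0.3,0.1,0],"claw":1},
  {"linear":[0.5,0.05,0.35],"turn":[-0.3,0.1,0],"claw":1},
  {"linear":[0.6,0.05,0.35],"turn":[-0.3,0.1,0],"claw":1},
  {"linear":[0.6,0.05,0.35],"turn":[-0.3,0.1,0],"claw":1},
])

```text
time: 8.1
position: [605.3, 220.9, 109.8]
tcp_rot: [-0.455, 0.542, 0.454, 0.542]
ft_force: [0.0, 0.6, -0.1]
width: 19.4
grasp_force: 25.0
```

Run:
```python
from h import *; from station import *
s=state(); log(s)
go(s,(602,202,109.5),frame(80,0,-1)); print(s["wrist_torque"])
```

```text
8.1 q [-0.17  1.04  1.79  1.57  1.57  1.87] pos [605.3 220.9 109.8] z [ 0.174  0.985 -0.   ] y [-0.985  0.174 -0.001] F [ 0.   0.6 -0.1] w 19.4 25.0
lin [ 0.03 -0.   -0.01] turn [-0.  -0.   0.1] | 0.0 0.0
[-0.40120814  0.08037267  0.05609672]
```

Request:
drive_tool([
  {"linear":[0.1,0,0],"turn":[0,0,0],"claw":1},
  {"linear":[0.1,0,0],"turn":[0,0,0],"claw":1},
])

```text
time: 8.3
position: [605.5, 220.8, 109.7]
tcp_rot: [-0.455, 0.541, 0.454, 0.542]
ft_force: [0.0, -0.0, 5.0]
width: 19.4
grasp_force: 25.0
```

Request:
drive_tool([
  {"linear":[0.1,0,0],"turn":[0,0,0],"claw":1},
  {"linear":[0.1,0,0],"turn":[0,0,0],"claw":1},
])

```text
time: 8.5
position: [605.6, 220.8, 109.7]
tcp_rot: [-0.455, 0.54, 0.454, 0.543]
ft_force: [-1.5, -0.9, 8.1]
width: 19.5
grasp_force: 25.0
```

Request:
drive_tool([
  {"linear":[-0.1,0,0],"turn":[0,0,0],"claw":1},
  {"linear":[-0.1,0,0],"turn":[0,0,0],"claw":0.7},
  {"linear":[-0.1,0,0],"turn":[0,0,0],"claw":0.55},
  {"linear":[-0.1,0,0],"turn":[0,0,0],"claw":0.45},
  {"linear":[-0.1,0,0],"turn":[0,0,0],"claw":0.4},
  {"linear":[-0.1,0,0],"turn":[0,0,0],"claw":0.4},
], newtons=10)

```text
time: 9.1
position: [605.3, 220.8, 108.7]
tcp_rot: [-0.455, 0.542, 0.454, 0.542]
ft_force: [-0.7, -0.3, -0.6]
width: 51.7
grasp_force: 0.0
```

Run:
```python
from h import *; from station import *
s=state(); log(s)
```

```text
9.1 q [-0.17  1.05  1.79  1.57  1.57  1.87] pos [605.3 220.8 108.7] z [ 0.174  0.985 -0.001] y [-0.985  0.174 -0.001] F [-0.7 -0.3 -0.6] w 51.7 0.0
```

Released. Next I retreat with a slight rise and check the cast.

Request:
drive_tool([
  {"linear":[0,0,-2],"turn":[0,0,0],"claw":0.35},
  {"linear":[-0.5,0,-5],"turn":[0,0,0],"claw":0.35},
  {"linear":[-2,0,-8.5],"turn":[0,0,0],"claw":0.35},
  {"linear":[-5,0,-12],"turn":[0,0,0],"claw":0.35},
  {"linear":[-9,0,-14],"turn":[0,0,0],"claw":0.35},
  {"linear":[-13,0,-14],"turn":[0,0,0],"claw":0.35},
  {"linear":[-17,0,-14],"turn":[0,0,0],"claw":0.35},
  {"linear":[-19,0,-14],"turn":[0,0,0],"claw":0.35},
])

```text
time: 9.9
position: [581.0, 82.6, 302.1]
tcp_rot: [-0.456, 0.541, 0.453, 0.543]
ft_force: [-0.5, 0.0, -0.2]
width: 57.3
grasp_force: 0.0
```

Run:
```python
from h import *; from station import *
s=state(); log(s); z=lambda r:R.from_euler('z',r,degrees=True)
for F,g in((frame(70,0)*z(105),(480,100,320)),(frame(80,20)*z(30),(440,180,320)),(frame(94,45),(480,240,320)),(frame(94,90),(595,288.5,250))):
    go(s,g,F); s=dict(position=np.array(g)+19*F.apply([0,0,1]),tcp_rot=F.as_quat())
```

```text
9.9 q [-0.42  0.69  1.84  1.37  1.71  2.16] pos [581.   82.6 302.1] z [ 0.175  0.985 -0.001] y [-0.985  0.174 -0.005] F [-0.5  0.  -0.2] w 57.3 0.0
lin [-1.84  9.91  1.82] turn [  8.5   6.5 -74.5] | 10.2 75.0
lin [-6.4   2.39  6.01] turn [-15.8 -18.1 -75.7] | 9.1 79.0
lin [2.53 1.51 5.99] turn [  5.1 -27.6 -37. ] | 6.7 46.0
lin [-3.44 11.81  7.25] turn [  0. -45.  -0.] | 14.3 45.0
```

Request:
drive_tool([
  {"linear":[-0.2,1.1,0.2],"turn":[0.9,0.7,-8.2],"claw":0.35},
  {"linear":[-0.4,2.2,0.4],"turn":[1.8,1.4,-16.4],"claw":0.35},
  {"linear":[-0.6,3.3,0.6],"turn":[2.8,2.1,-24.6],"claw":0.35},
  {"linear":[-0.8,4.4,0.8],"turn":[3.7,2.8,-32.8],"claw":0.35},
  {"linear":[-1,5.5,1],"turn":[4.6,3.5,-41],"claw":0.35},
  {"linear":[-1.2,6.6,1.2],"turn":[5.6,4.2,-49.2],"claw":0.35},
  {"linear":[-1.4,7.7,1.4],"turn":[6.5,5,-57.4],"claw":0.35},
  {"linear":[-1.6,8.7,1.6],"turn":[7.4,5.7,-65.6],"claw":0.35},
])

```text
time: 10.7
position: [497.3, 114.3, 315.1]
tcp_rot: [-0.663, 0.259, 0.03, 0.702]
ft_force: [0.3, 0.4, -0.5]
width: 57.0
grasp_force: 0.0
```

Run:
```python
from h import *; from station import *
s=state(); log(s); z=lambda r:R.from_euler('z',r,degrees=True)
for F,g in((frame(80,15)*z(55),(440,150,320)),(frame(90,40),(450,220,320)),(frame(94,90),(595,288.5,250))):
    go(s,g,F); s=dict(position=np.array(g)+19*F.apply([0,0,1]),tcp_rot=F.as_quat())
```

```text
10.7 q [-0.45  0.56  2.14  1.46  1.61  0.85] pos [497.3 114.3 315.1] z [ 0.323  0.946 -0.013] y [-0.385  0.119 -0.915] F [ 0.3  0.4 -0.5] w 57.0 0.0
lin [-6.29  2.73  3.34] turn [-13.9 -10.6 -59.6] | 7.6 62.0
lin [ 0.19 -1.11  6.63] turn [ -3.7 -27.4 -58.6] | 6.7 65.0
lin [-2.41 14.5   9.07] turn [  1.7 -50.   -3.7] | 17.3 50.0
```

Request:
drive_tool([
  {"linear":[-0.8,0.4,0.4],"turn":[-1.8,-1.4,-7.5],"claw":0.35},
  {"linear":[-1.6,0.7,0.8],"turn":[-3.5,-2.7,-15],"claw":0.35},
  {"linear":[-2.4,1,1.2],"turn":[-5.2,-4,-22.5],"claw":0.35},
  {"linear":[-3.2,1.4,1.7],"turn":[-7,-5.3,-30],"claw":0.35},
  {"linear":[-4,1.7,2.1],"turn":[-8.7,-6.6,-37.5],"claw":0.35},
  {"linear":[-4.8,2,2.5],"turn":[-10.5,-8,-45],"claw":0.35},
  {"linear":[-5.5,2.4,3],"turn":[-12.2,-9.3,-52.5],"claw":0.35},
  {"linear":[-6.3,2.7,3.3],"turn":[-13.9,-10.6,-59.6],"claw":0.35},
])

```text
time: 11.5
position: [443.4, 167.7, 315.5]
tcp_rot: [0.775, 0.172, 0.232, -0.563]
ft_force: [0.1, 0.3, -0.3]
width: 57.2
grasp_force: 0.0
```

Request:
drive_tool([
  {"linear":[0,-0.1,0.8],"turn":[-0.5,-3.4,-7.3],"claw":0.35},
  {"linear":[0.1,-0.3,1.6],"turn":[-0.9,-6.9,-14.6],"claw":0.35},
  {"linear":[0.1,-0.4,2.5],"turn":[-1.4,-10.3,-22],"claw":0.35},
  {"linear":[0.1,-0.6,3.3],"turn":[-1.9,-13.7,-29.3],"claw":0.35},
  {"linear":[0.1,-0.7,4.1],"turn":[-2.3,-17.1,-36.6],"claw":0.35},
  {"linear":[0.1,-0.8,5],"turn":[-2.8,-20.5,-44],"claw":0.35},
  {"linear":[0.2,-1,5.8],"turn":[-3.2,-24,-51.3],"claw":0.35},
  {"linear":[0.2,-1.1,6.6],"turn":[-3.7,-27.4,-58.6],"claw":0.35},
])

```text
time: 12.3
position: [450.7, 233.9, 308.6]
tcp_rot: [0.64, 0.642, 0.298, -0.3]
ft_force: [-0.1, 0.1, 1.2]
width: 57.1
grasp_force: 0.0
```

Run:
```python
from h import *; from station import *
s=state(); log(s)
go(s,(595,288.5,250),frame(94,90))
t,c=capture("top"),capture("side"); np.savez("t3.npz",**t); np.savez("s3.npz",**c)
f=lambda c,x,y,w,h,k:cv2.resize(c["pixels"][y:y+h,x:x+w,::-1],None,fx=k,fy=k,interpolation=cv2.INTER_CUBIC)
cv2.imwrite("pics/p3.png",np.vstack([f(t,180,130,190,70,4),f(c,240,90,190,80,4)]))
```

```text
12.3 q [-0.03  0.2   2.02  0.97  1.19 -0.55] pos [450.7 233.9 308.6] z [-0.003  0.767 -0.642] y [ 1.     0.004 -0.001] F [-0.1  0.1  1.2] w 57.1 0.0
lin [-2.46 14.46  9.12] turn [  1.6 -50.   -3.6] | 17.3 50.0
```

View pics/p3.png

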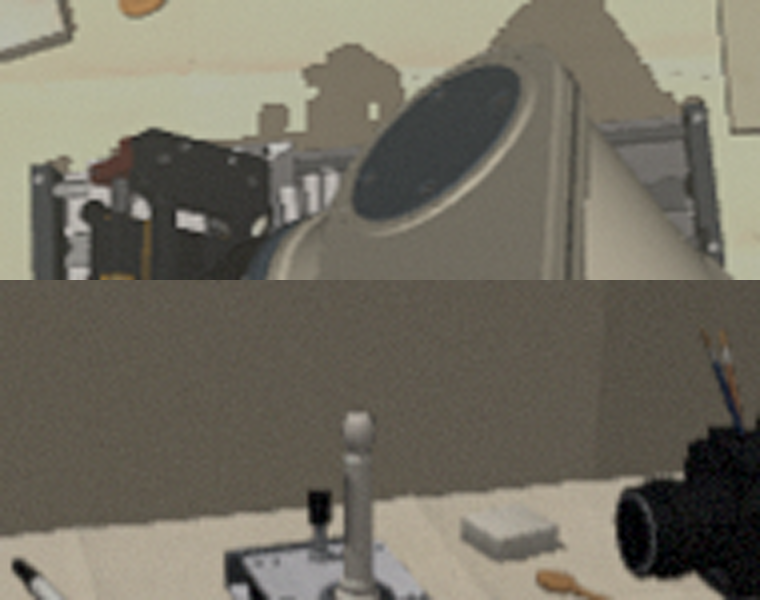

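The lower crop shows the baluster upright in the cup at (357,500), with the knob where it was at (319,505). Next I go above the knob with the tool down.

Request:
drive_tool([
  {"linear":[-0.4,2.4,1],"turn":[0.2,-8,-0.6],"claw":0.35},
  {"linear":[-0.8,4.8,2.5],"turn":[0.5,-16,-1.2],"claw":0.35},
  {"linear":[-1.2,7.2,4],"turn":[0.8,-24,-1.8],"claw":0.35},
  {"linear":[-1.6,9.6,6],"turn":[1,-32,-2.4],"claw":0.35},
  {"linear":[-2,12,7.5],"turn":[1.3,-40,-3],"claw":0.35},
  {"linear":[-2.4,14.5,9.1],"turn":[1.6,-48,-3.5],"claw":0.35},
  {"linear":[-2.4,14.5,9.1],"turn":[1.6,-50,-3.6],"claw":0.35},
  {"linear":[-2.4,14.5,9.1],"turn":[1.6,-50,-3.6],"claw":0.35},
])

```text
time: 13.2
position: [594.2, 288.9, 228.6]
tcp_rot: [0.683, 0.73, -0.003, -0.004]
ft_force: [-0.6, -0.8, 0.1]
width: 56.9
grasp_force: 0.0
```

Run:
```python
from h import *; from station import *
s=state(); log(s)
go(s,(596,288,86),frame(94,90))
```

```text
13.2 q [0.43 0.47 1.54 0.01 1.14 0.36] pos [594.2 288.9 228.6] z [-0.009  0.001 -1.   ] y [ 0.998  0.066 -0.009] F [-0.6 -0.8  0.1] w 56.9 0.0
lin [-0.13  0.32 16.16] turn [-0.5 -0.1 -0.2] | 16.2 1.0
```

Request:
drive_tool([
  {"linear":[-0.1,0.3,4],"turn":[-0.5,0,0],"claw":0.35},
  {"linear":[-0.1,0.3,8],"turn":[-0.5,0,0],"claw":0.35},
  {"linear":[-0.1,0.3,12],"turn":[-0.5,0,0],"claw":0.35},
  {"linear":[-0.1,0.3,15],"turn":[-0.5,0,0],"claw":0.35},
  {"linear":[-0.1,0.3,16.1],"turn":[-0.5,0,0],"claw":0.35},
  {"linear":[-0.1,0.3,16.1],"turn":[-0.5,0,0],"claw":0.35},
])

```text
time: 13.8
position: [596.2, 286.1, 68.4]
tcp_rot: [0.684, 0.729, 0.001, -0.001]
ft_force: [-0.3, 0.1, 0.3]
width: 57.2
grasp_force: 0.0
```

Request:
drive_tool([
  {"linear":[0,0,0],"turn":[0,0,0],"claw":0.6},
  {"linear":[0,0,0],"turn":[0,0,0],"claw":0.75},
  {"linear":[0,0,0],"turn":[0,0,0],"claw":0.85},
  {"linear":[0,0,0],"turn":[0,0,0],"claw":1},
  {"linear":[0,0,0],"turn":[0,0,0],"claw":1},
  {"linear":[0,0,0],"turn":[0,0,0],"claw":1},
  {"linear":[0,0,0],"turn":[0,0,0],"claw":1},
], newtons=25)

```text
time: 14.5
position: [595.2, 287.7, 70.2]
tcp_rot: [0.683, 0.73, 0.001, -0.001]
ft_force: [-9.0, -0.1, 8.6]
width: 17.2
grasp_force: 25.0
```

Run:
```python
from h import *; from station import *
s=state(); log(s); c=capture("side"); np.savez("s4.npz",**c)
u=R.from_quat(s["tcp_rot"]).inv().apply([np.sin(np.radians(4.2)),-np.cos(np.radians(4.2)),0]); print(u.round(3))
t=load("t3.npz"); t0=load("top0.npz")
# rail direction from end blocks and rod edges
from h import plane
P=lambda X,Y,z:plane(t0,180+(X+.5)/4-.5,145+(Y+.5)/4-.5,z)
for a,b in(((45,108),(690,42)),((45,270),(712,212))):
    v=P(*b,30)-P(*a,30); print("rail",(v/np.linalg.norm(v)).round(3))
```

```text
14.5 q [0.43 0.66 1.63 0.   0.85 0.36] pos [595.2 287.7  70.2] z [-0.     0.002 -1.   ] y [0.998 0.067 0.   ] F [-9.  -0.1  8.6] w 17.2 25.0
[-1.     0.006 -0.002]
rail [ 0.077 -0.997  0.   ]
rail [ 0.06  -0.998  0.   ]
```

The knob is gripped. I relieve the preload and push slowly along the rail (tool -x).

Request:
drive_tool([
  {"linear":[0,-0.1,-0.2],"turn":[0,0,0],"claw":1},
  {"linear":[-0.1,-0.1,-0.2],"turn":[0,0,0],"claw":1},
  {"linear":[-0.3,-0.1,-0.2],"turn":[0,0,0],"claw":1},
  {"linear":[-0.7,-0.1,-0.2],"turn":[0,0,0],"claw":1},
  {"linear":[-1.2,-0.1,-0.2],"turn":[0,0,0],"claw":1},
  {"linear":[-1.7,-0.1,-0.2],"turn":[0,0,0],"claw":1},
  {"linear":[-2.2,-0.1,-0.2],"turn":[0,0,0],"claw":1},
  {"linear":[-2.7,-0.1,-0.2],"turn":[0,0,0],"claw":1},
])

```text
time: 15.35
position: [597.1, 259.8, 70.5]
tcp_rot: [0.683, 0.73, 0.002, -0.0]
ft_force: [-0.5, 1.9, -20.6]
width: 17.4
grasp_force: 25.0
```

Run:
```python
from h import *; from station import *
s=state(); log(s)
```

```text
15.3 q [0.39 0.65 1.65 0.   0.84 0.32] pos [597.1 259.8  70.5] z [ 0.002  0.003 -1.   ] y [0.998 0.067 0.002] F [ -0.5   1.9 -20.6] w 17.4 25.0
```

Request:
drive_tool([
  {"linear":[-0.4,0,0.14],"turn":[0,0,0],"claw":1},
  {"linear":[-0.9,0,0.14],"turn":[0,0,0],"claw":1},
  {"linear":[-1.4,0,0.14],"turn":[0,0,0],"claw":1},
  {"linear":[-1.9,0,0.14],"turn":[0,0,0],"claw":1},
  {"linear":[-2.4,0,0.14],"turn":[0,0,0],"claw":1},
  {"linear":[-2.9,0,0.14],"turn":[0,0,0],"claw":1},
  {"linear":[-3.4,0,0.14],"turn":[0,0,0],"claw":1},
  {"linear":[-3.9,0,0.14],"turn":[0,0,0],"claw":1},
])

```text
time: 16.15
position: [599.8, 221.4, 70.4]
tcp_rot: [0.683, 0.73, 0.002, -0.0]
ft_force: [-4.5, 0.5, -10.3]
width: 17.6
grasp_force: 25.0
```

Request:
drive_tool([
  {"linear":[-0.5,0,0],"turn":[0,0,0],"claw":1},
  {"linear":[-1,0,0],"turn":[0,0,0],"claw":1},
  {"linear":[-1.5,0,0],"turn":[0,0,0],"claw":1},
  {"linear":[-2,0,0],"turn":[0,0,0],"claw":1},
  {"linear":[-2.5,0,0],"turn":[0,0,0],"claw":1},
  {"linear":[-3,0,0],"turn":[0,0,0],"claw":1},
  {"linear":[-3.3,0,0],"turn":[0,0,0],"claw":1},
  {"linear":[-3.5,0,0],"turn":[0,0,0],"claw":1},
])

```text
time: 16.95
position: [602.2, 186.4, 70.4]
tcp_rot: [0.683, 0.73, 0.002, -0.0]
ft_force: [-5.4, 0.9, -8.8]
width: 17.2
grasp_force: 25.0
```

Run:
```python
from h import *; from station import *
s=state(); log(s); c=capture("side"); f=lambda c,x,y,w,h,k:cv2.resize(c["pixels"][y:y+h,x:x+w,::-1],None,fx=k,fy=k,interpolation=cv2.INTER_CUBIC)
cv2.imwrite("pics/m.png",f(c,260,60,200,150,4))
```

```text
16.9 q [0.28 0.63 1.7  0.   0.81 0.21] pos [602.2 186.4  70.4] z [ 0.002  0.003 -1.   ] y [0.998 0.066 0.002] F [-5.4  0.9 -8.8] w 17.2 25.0
```

View pics/m.png

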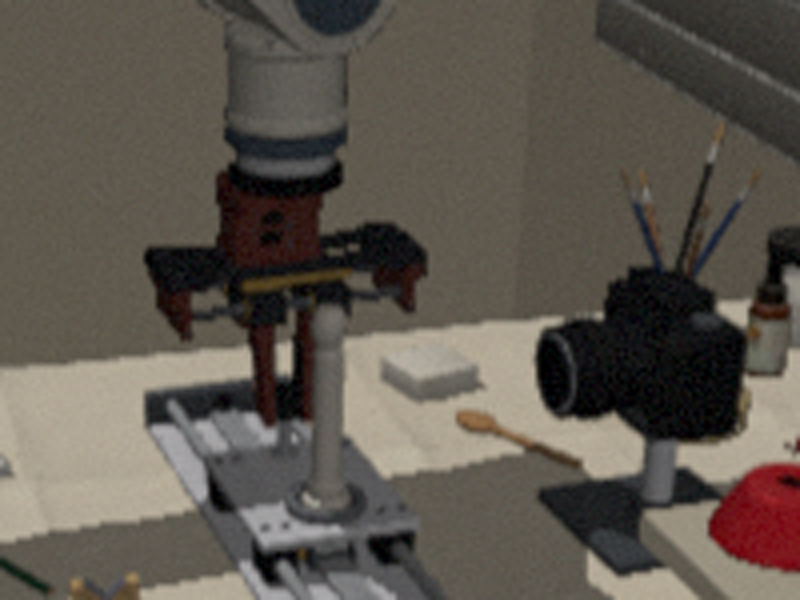

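The carriage has moved about 101 mm and the baluster is still upright at crop pixel (328,420). From here I advance in small steps, watching the force.

Request:
drive_tool([
  {"linear":[-0.3,-0.03,0.05],"turn":[0,0,0],"claw":1},
  {"linear":[-0.6,-0.03,0.05],"turn":[0,0,0],"claw":1},
  {"linear":[-0.9,-0.03,0.05],"turn":[0,0,0],"claw":1},
  {"linear":[-1.2,-0.03,0.05],"turn":[0,0,0],"claw":1},
])

```text
time: 17.4
position: [603.0, 174.7, 70.4]
tcp_rot: [0.683, 0.73, 0.002, -0.0]
ft_force: [-5.6, 1.4, -6.6]
width: 17.6
grasp_force: 25.0
```

Request:
drive_tool([
  {"linear":[-0.1,0,0],"turn":[0,0,0],"claw":1},
  {"linear":[-0.3,0,0],"turn":[0,0,0],"claw":1},
])

```text
time: 17.6
position: [603.2, 171.8, 70.4]
tcp_rot: [0.683, 0.73, 0.002, -0.0]
ft_force: [-5.1, 0.8, -6.6]
width: 17.2
grasp_force: 25.0
```

Request:
drive_tool([
  {"linear":[-0.1,0,0],"turn":[0,0,0],"claw":1},
  {"linear":[-0.3,0,0],"turn":[0,0,0],"claw":1},
])

```text
time: 17.8
position: [603.5, 168.8, 70.4]
tcp_rot: [0.683, 0.73, 0.002, -0.0]
ft_force: [-5.6, -0.4, -5.2]
width: 17.1
grasp_force: 25.0
```

Request:
drive_tool([
  {"linear":[-0.1,0,0],"turn":[0,0,0],"claw":1},
  {"linear":[-0.3,0,0],"turn":[0,0,0],"claw":1},
])

```text
time: 18.0
position: [603.6, 165.8, 70.3]
tcp_rot: [0.683, 0.73, 0.002, -0.0]
ft_force: [-6.1, 1.4, -6.6]
width: 17.5
grasp_force: 25.0
```

Request:
drive_tool([
  {"linear":[-0.1,0,0],"turn":[0,0,0],"claw":1},
  {"linear":[-0.3,0,0],"turn":[0,0,0],"claw":1},
])

```text
time: 18.2
position: [603.8, 162.8, 70.3]
tcp_rot: [0.683, 0.73, 0.002, -0.0]
ft_force: [-5.7, 0.3, -6.1]
width: 17.4
grasp_force: 25.0
```

Request:
drive_tool([
  {"linear":[-0.1,0,0],"turn":[0,0,0],"claw":1},
  {"linear":[-0.3,0,0],"turn":[0,0,0],"claw":1},
])

```text
time: 18.4
position: [604.0, 161.3, 70.4]
tcp_rot: [0.683, 0.73, 0.003, -0.001]
ft_force: [-6.6, 13.1, -7.7]
width: 17.5
grasp_force: 25.0
```

The first crest was felt at y≈161.5, so the clip centre should be near y≈146.5. I ease it over.

Request:
drive_tool([
  {"linear":[-0.1,0,0],"turn":[0,0,0],"claw":1},
  {"linear":[-0.2,0,0],"turn":[0,0,0],"claw":1},
])

```text
time: 18.6
position: [604.1, 159.3, 70.4]
tcp_rot: [0.683, 0.73, 0.003, -0.001]
ft_force: [-6.8, 7.5, -6.6]
width: 17.4
grasp_force: 25.0
```

Request:
drive_tool([
  {"linear":[-0.1,0,0],"turn":[0,0,0],"claw":1},
  {"linear":[-0.2,0,0],"turn":[0,0,0],"claw":1},
])

```text
time: 18.8
position: [604.3, 156.6, 70.4]
tcp_rot: [0.683, 0.73, 0.003, -0.0]
ft_force: [-5.4, 3.9, -5.6]
width: 17.2
grasp_force: 25.0
```

Request:
drive_tool([
  {"linear":[-0.1,0,0],"turn":[0,0,0],"claw":1},
  {"linear":[-0.2,0,0],"turn":[0,0,0],"claw":1},
])

```text
time: 19.0
position: [604.5, 154.1, 70.4]
tcp_rot: [0.683, 0.73, 0.002, -0.0]
ft_force: [-5.4, 2.2, -6.4]
width: 18.2
grasp_force: 25.0
```

Request:
drive_tool([
  {"linear":[-0.1,0,0],"turn":[0,0,0],"claw":1},
  {"linear":[-0.2,0,0],"turn":[0,0,0],"claw":1},
])

```text
time: 19.2
position: [604.7, 151.6, 70.3]
tcp_rot: [0.683, 0.73, 0.002, 0.0]
ft_force: [-4.9, -1.1, -5.3]
width: 17.6
grasp_force: 25.0
```

Request:
drive_tool([
  {"linear":[-0.1,0,0],"turn":[0,0,0],"claw":1},
  {"linear":[-0.2,0,0],"turn":[0,0,0],"claw":1},
])

```text
time: 19.4
position: [604.8, 149.2, 70.3]
tcp_rot: [0.683, 0.73, 0.002, 0.0]
ft_force: [-5.2, -3.9, -5.8]
width: 17.5
grasp_force: 25.0
```

Past the crest. Next I move to the centre by feel, where the force goes to zero.

Request:
drive_tool([
  {"linear":[-0.1,0,0],"turn":[0,0,0],"claw":1},
  {"linear":[-0.1,0,0],"turn":[0,0,0],"claw":1},
])

```text
time: 19.6
position: [604.9, 147.8, 70.4]
tcp_rot: [0.683, 0.73, 0.002, 0.0]
ft_force: [-5.8, -4.0, -5.4]
width: 17.5
grasp_force: 25.0
```

Request:
drive_tool([
  {"linear":[-0.1,0,0],"turn":[0,0,0],"claw":1},
  {"linear":[-0.1,0,0],"turn":[0,0,0],"claw":1},
])

```text
time: 19.8
position: [604.9, 147.5, 70.4]
tcp_rot: [0.683, 0.73, 0.002, 0.0]
ft_force: [-4.9, -1.3, -4.9]
width: 17.4
grasp_force: 25.0
```

Request:
drive_tool([
  {"linear":[-0.05,0,0],"turn":[0,0,0],"claw":1},
  {"linear":[-0.05,0,0],"turn":[0,0,0],"claw":1},
])

```text
time: 20.0
position: [604.9, 147.4, 70.3]
tcp_rot: [0.683, 0.73, 0.002, -0.0]
ft_force: [-5.4, 1.2, -6.1]
width: 17.3
grasp_force: 25.0
```

Request:
drive_tool([
  {"linear":[0,-0.05,0.04],"turn":[0,0,0],"claw":1},
  {"linear":[0,-0.05,0.04],"turn":[0,0,0],"claw":0.78},
  {"linear":[0,-0.05,0.04],"turn":[0,0,0],"claw":0.7},
  {"linear":[0,-0.05,0.04],"turn":[0,0,0],"claw":0.6},
  {"linear":[0,-0.05,0.04],"turn":[0,0,0],"claw":0.5},
  {"linear":[0,-0.05,0.04],"turn":[0,0,0],"claw":0.4},
  {"linear":[0,-0.05,0.04],"turn":[0,0,0],"claw":0.4},
])

```text
time: 20.7
position: [605.5, 147.5, 69.4]
tcp_rot: [0.683, 0.73, 0.003, 0.001]
ft_force: [0.5, -0.5, 0.0]
width: 52.1
grasp_force: 0.0
```

Request:
drive_tool([
  {"linear":[0,0,-1],"turn":[0,0,0],"claw":0.4},
  {"linear":[0,0,-3],"turn":[0,0,0],"claw":0.4},
  {"linear":[0,0,-6],"turn":[0,0,0],"claw":0.4},
  {"linear":[0,0,-10],"turn":[0,0,0],"claw":0.4},
  {"linear":[1,0,-14],"turn":[0,0,0],"claw":0.4},
  {"linear":[3,0,-18],"turn":[0,0,0],"claw":0.4},
  {"linear":[7,0,-20],"turn":[0,0,0],"claw":0.4},
  {"linear":[10,0,-20],"turn":[0,0,0],"claw":0.4},
])

```text
time: 21.5
position: [599.3, 248.7, 274.9]
tcp_rot: [0.683, 0.73, 0.006, 0.002]
ft_force: [0.6, -0.0, 0.2]
width: 52.8
grasp_force: 0.0
```

Request:
drive_tool([
  {"linear":[4,0,0],"turn":[0,0,0],"claw":0.4},
  {"linear":[8,0,0],"turn":[0,0,0],"claw":0.4},
  {"linear":[10,0,0],"turn":[0,0,0],"claw":0.4},
  {"linear":[10,0,0],"turn":[0,0,0],"claw":0.4},
  {"linear":[10,0,0],"turn":[0,0,0],"claw":0.4},
])

```text
time: 22.0
position: [590.6, 345.8, 269.7]
tcp_rot: [0.683, 0.731, 0.002, 0.001]
ft_force: [0.5, 0.2, -0.2]
width: 53.0
grasp_force: 0.0
```

Run:
```python
from h import *; from station import *
s=state(); log(s); c=capture("side"); t=capture("top"); f=lambda c,x,y,w,h,k:cv2.resize(c["pixels"][y:y+h,x:x+w,::-1],None,fx=k,fy=k,interpolation=cv2.INTER_CUBIC)
cv2.imwrite("pics/e.png",np.hstack([f(c,240,100,130,195,3),f(t,180,130,130,195,3)]))
```

```text
22.0 q [0.51 0.46 1.45 0.   1.22 0.44] pos [590.6 345.8 269.7] z [ 0.004  0.003 -1.   ] y [0.998 0.068 0.004] F [ 0.5  0.2 -0.2] w 53.0 0.0
```

View pics/e.png

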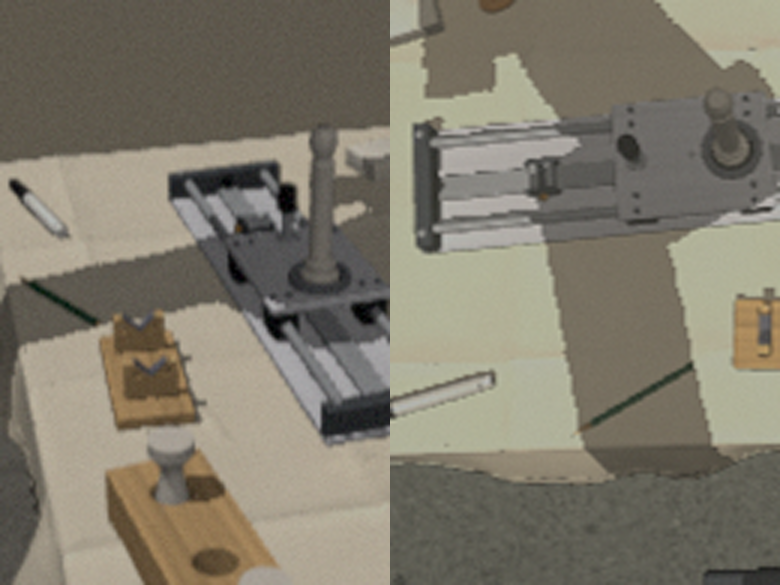

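The side crop shows the baluster upright in the cup at (320,210), the carriage in its new place, and a short cast at (170,470) still standing in the block. The top crop also shows it upright. I'm handing in.

```bash
python3 -c "
from station import *
print(finish_job())"
```

```text
the job is handed in; nothing more can be done
None
```

The baluster now stands upright on its base in the cup; the carriage clicked into the next station about 140 mm along by feel, I let go, and I handed the job in at about 22 s. In the final picture one short cast is clearly standing in the block and the other shows only at the edge; I touched neither.

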